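# Lower the decorated plate on the bench lift with its release lever

## Task

The plate on the hydraulic bench lift has been decorated. Crack the release lever open by just the fraction of a turn it needs, so that the platen sinks slowly (no faster than about 4 cm/s) with the plate until it is all the way down; then turn the lever back fully home against its stop pin and press it firmly shut there, with about 12 N and never more than 18 N at its grip, and let go. Touch only the lever, and leave the ware and the other things where they are.

Things in the scene. Friction and masses are not known exactly. Their poses are not given: they have to be found in the camera images.
- lift: Grey steel bench lift, fixed to the table: base plate 160 (x) x 350 (y) x 12 mm; origin at the centre of its underside. On its +y part the jack cylinder (80 mm wide, axis at x 0, y +90 mm, top at z 112) with the platen; on its -y part an aluminium valve block (90 x 56 mm, top at z 60, centre x +10, y -120 mm) that carries the release lever.
- hinge (a point): Pivot of the release lever, on the valve block, 72 mm above the table; the pivot's axis is vertical. Axes as lift. The lever is a flat steel bar, 12 mm wide (67 to 77 mm above the table), that points from here to about -x of the lift when shut, with a black grip at its end. How tightly shut it was left differs; it stays where it is left.
- grip (a point): Point on the axis of the lever's grip, 97 mm above the table, 90 mm from the pivot. The grip is an upright black round post, 16 mm in diameter, 67 to 114 mm above the table; it stands free all round, over 100 mm from the ware. Axes: x from grip to pivot. Turning it takes about 2 N here to open and 6 N to shut, until it meets the pin.
- valve (a joint): Lever angle (rad), growing counter-clockwise from above = opening (grip moves to -y of the lift); range 0 to 1.2. 0: its tail just meets the stop pin. Starts shut, at 0.01 to 0.09. Up to a cracking angle (0.15 to 0.65, depends on the unknown load) nothing moves; beyond it the platen sinks at about 0.2 m/s per rad past that angle, and stops when turned back.
- ram (a joint): Height of the platen above its lowest position (m): 0 is all the way down (platen top then 135 mm above the table); at the start about 0.08.
- platen: Round steel platen (170 mm in diameter, 10 mm thick) on the ram of the jack; origin at the centre of its underside, 125 mm above the table when all the way down.
- mould: White plaster mould, a disc 156 mm in diameter and 40 mm high, with the grey scalloped clay plate (190 mm) on top of it, 49 mm high in all, standing loose and centred on the platen; origin at the centre of its underside.
- jar: White open ceramic pot, 72 mm wide and 100 mm high, to the side; leave alone. Origin at the centre of its underside.
- bowl: Small terracotta bowl, 110 mm wide and 50 mm high, to the side; leave alone. Origin at the centre of its underside.
- strips: Wooden strip 220 x 45 x 16 mm lying on the table; leave alone. Origin at the centre of its underside.
- pin: Upright steel stop pin, 12 mm in diameter, 56 to 88 mm above the table (origin at its foot), on the valve block 34 mm from the pivot; the lever's short tail meets it when the lever is fully shut. 1 mm more at the grip adds about 4 N. The lever counts as pressed shut from about 10 N at the grip; about 20 N there overloads the pin.
Not all that is in view belongs to the job. There is more than one size of the mould; the one meant has the size given above.

How it is judged (in metres and radians):
On the way, in this order (a step that is already met when the one before it is completed fails the run):
1. the platen has begun to sink (15 mm or more) (distance of platen from where it was at the start of the episode above 0.015 m), for 0.1 s.
2. the platen is all the way down (within 3 mm) (value of joint ram below 0.003 m), for 0.2 s.
3. the lever is pressed home against its stop pin (8 N or more at the pin, about 10 N at the grip) (contact force between valve and pin above 8 N), for 0.1 s.
At the end, for the whole second after the job is handed in: The platen is within 3 mm of its lowest position, the lever is within 0.05 rad of its stop pin and let go, and the mould stands upright and still within 20 mm of the platen's centre (value of joint ram below 0.003 m and value of joint valve below 0.05 rad and horizontal distance between mould and platen below 0.02 m and angle between mould's own z axis and vertical below 0.1 rad and linear speed of mould below 0.01 m/s and contact force between the fingers and valve below 0.3 N); the robot touches nothing.
It fails at once if the platen sinks faster than 50 mm/s (velocity of joint ram below -0.05 m/s).
It fails at once if more than 34 N on the stop pin (about 20 N at the grip) (contact force between valve and pin above 34 N).
It fails at once if the robot pushes on the platen or the ware (over 2 N) (contact force between any of the fingers, the arm and mould above 2 N or contact force between any of the fingers, the arm and platen above 2 N).
It fails at once if a bystander is moved by more than 20 mm (distance of any of jar, bowl, strips from where it was at the start of the episode above 0.02 m).
It also fails if it takes over 72 s, if anything falls off the work surface, if the arm or the gripper's body presses on something with over 40 N, if the wrist force passes 120 N, or if a joint passes its speed limit or range.

## Robot

A 6-joint arm with a two-finger parallel gripper is mounted at the origin on the work surface. World frame = base frame: x ahead of the robot, y to its left, z up, the work surface at z = 0. Lengths are in mm, angles in degrees, forces in N, time in s.
With the tool pointing down it reaches from about 350 to 850 mm from the base axis. Payload 8.1 kg.
Tool frame: the origin (TCP) lies between the finger pads; the fingertips stand 22 mm ahead of it and the grasp point (between the pads) lies 3 mm ahead of it; z points along the fingers, y is the line along which they close (so a half turn about z gives the same grasp; the last joint's range is limited). The gripper opens to 85 mm and grips with 20 to 120 N. Pads are 22 mm wide; open, the fingers measure 114 mm over their backs; the gripper's body (76 mm by 85 mm) begins 54 mm behind the grasp point. The pads swing forward as they close: fully open they stand 13 mm farther back than shut.
Start: joints at [-69.007, 7.471, 85.268, -0, 87.261, -4.893], TCP at [261.971, -539.793, 253.292] pointing down, gripper open.
Joint ranges: [-169.43, 169.43], [-51.17, 129.36], [1.28, 143.12], [-76.62, 256.62], [0, 156.53], [-152.29, 152.29]. Speed limits (degrees/s): [136.94, 136.94, 159.86, 180, 180, 180].

## Interface

Orientations are given as [roll, pitch, yaw] about the fixed x, y, z axes, in that order (R = Rz(yaw) Ry(pitch) Rx(roll)).
In Python, from bench import r, vision gives the robot as it stands.
- The arm moves only by the tool step_arm, never from a script. Its argument "targets" is a list that holds one entry, the list of rows, each a list of 6 numbers: the shift along the world's x, y, z in mm, then the turn, a rotation vector about the world's x, y, z in rad. In form: [[[x, y, z, rx, ry, rz], ...]]. A call has 1 to 12 rows; each row is the pose to reach, as a shift and turn from the pose commanded when the call began; what a row does not reach only later rows make up. A row lasts 1/12 s, in which the tool goes at most 41.7 mm and 7.16 degrees, less where a joint would pass 70% of its speed; a pose out of reach is approached as far as the arm can. A call with a gripper value outside its range is refused whole. "fingers" is the gripper's target within -1 to 1 (shut at 1, half-way at 0, fully open at -1), set as the call begins (left out, the last holds). The fingers move at their own pace and stop on an object; "newtons" is the grip in N (left out, the last holds). Time passes only in rows, so rows that repeat a pose let the fingers close. It gives the time, the measured TCP pose, the force, the opening and the grip force at its end, in the units of the state.
- r.sense(): the state, without advancing time (a new reading comes with each control period).
- vision.snapshot(name): name is "scene" or "top" or "wrist"; returns a dict with "img" (480x640x3 uint8, blue, green, red), "mtx" (3x3 intrinsics, pixels), "eye" and "attitude" of the camera in the world. Camera axes: x right, y up, looking along -z (the intrinsics and any distortion apply to the point x, -y, -z); pixel columns grow to the right and rows downward; lengths in mm; the calibration is good to about 2 mm. A picture is of the moment at which its call begins. There is no depth.
- r.hand_in(): hands the job in; it is judged then, once.
The state is a dict: "time": time; "joint_pos": joint angles; "qd": joint speeds; "joint_efforts": joint torques, N m; "tool_pos": TCP position; "tcp_rot": TCP orientation; "ft_force": force on the tool from outside, world axes, zero at the start; "wrist_torque": the same for the moment, N m; "finger_gap": finger opening in mm; "grip_force": force on a finger pad.
Only numpy, scipy, OpenCV 4.12 (cv2) and the standard library are available. Lean on these libraries where they do the work, as an engineer would, in place of code of your own. Each camera call takes 0.05 s, during which the arm holds its last target. There are 200 camera calls.

## Working session

There is one attempt and no reset: what is moved stays moved. The work goes in short steps, Python scripts to look and compute and a tool call to move; the robot and the scene stay as the last step left them, time stands still between calls to the robot, and variables do not carry over. Pictures are saved under pics/ and viewed, at most 10 in all, crops included, and the job is handed in when it is done.

Besides the shell and the picture viewer there is one more tool, called by a JSON object that holds its "api" and its "payload". step_arm: Moves the arm, as the interface text tells. Its arguments: {"type":"object","properties":{"targets":{"type":"array"},"fingers":{"type":"number"},"newtons":{"type":"number"}},"required":["targets"]}

```bash
mkdir -p pics; python3 - <<'E'
from bench import r, vision
import cv2,pickle
for n in("scene","top"):
    s=vision.snapshot(n); cv2.imwrite(f"pics/{n}0.png",s["img"]); pickle.dump(s,open(f"{n}0.pkl","wb"))
    print(n,s["mtx"],s["eye"],s["attitude"],[k for k in s])
print(r.sense())
E
```

```text
scene [[435.02745626   0.         319.79736067]
 [  0.         435.02745626 240.39371901]
 [  0.           0.           1.        ]] [1337.67743678 -476.1273307   863.36224095] [52.16599081  0.14768499 58.22976172] ['img', 'mtx', 'eye', 'attitude']
top [[510.48395169   0.         309.78218736]
 [  0.         510.48395169 241.05244461]
 [  0.           0.           1.        ]] [ 432.92197374    7.98525133 1318.16710059] [  6.09465173  -0.73470232 -90.99525127] ['img', 'mtx', 'eye', 'attitude']
{'time': 0.1, 'joint_pos': array([-6.90051043e+01,  7.51128645e+00,  8.53235720e+01,  1.97794620e-03,
        8.72607093e+01, -4.89225878e+00]), 'qd': array([ 0.06960124, -0.2236476 , -0.09880759,  0.08643163, -0.06156174,
       -0.07169591]), 'joint_efforts': array([ 1.31606859e-03, -5.70952785e+01, -5.01940048e+01, -2.19389549e-04,
        8.17381806e-03, -9.34114269e-05]), 'tool_pos': array([ 261.83473012, -539.34838509,  252.33892047]), 'tcp_rot': array([-1.79904949e+02, -1.01185642e-02,  2.58870499e+01]), 'ft_force': array([ 0.25600253, -0.59394021, -0.37246739]), 'wrist_torque': array([ 0.07220864, -0.01642018,  0.02602704]), 'grip_force': 0.0, 'finger_gap': 84.98662571935022}
```

View pics/scene0.png

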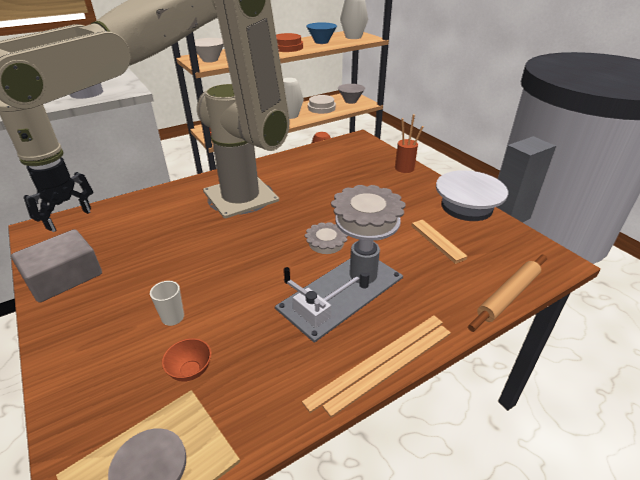

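View pics/top0.png

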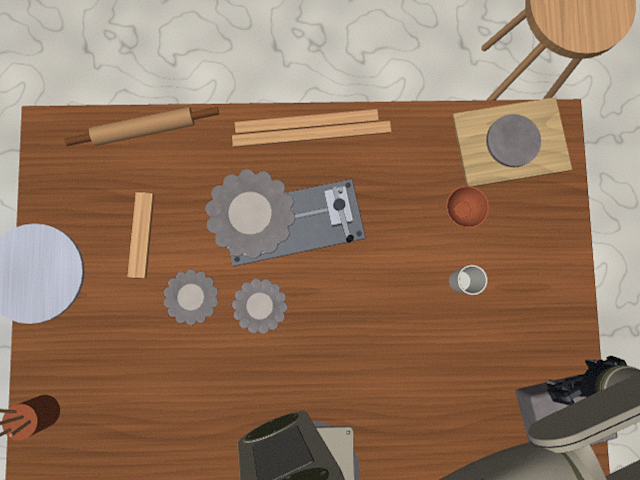

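The lift is at top (290,222), with the 190 mm plate on its platen at (250,213). Two smaller plates stand on the table at (190,297) and (260,306), so they are not the one meant. The lever's grip is near (350,239) and its pivot near (339,205). I'll enlarge both views to confirm.

```bash
python3 - <<'E'
import cv2,pickle,numpy as np
t=pickle.load(open("top0.pkl","rb"))["img"];s=pickle.load(open("scene0.pkl","rb"))["img"]
a=cv2.resize(t[170:275,220:380],None,fx=5,fy=5,interpolation=cv2.INTER_CUBIC)
b=cv2.resize(s[250:345,265:415],None,fx=5.3333,fy=5.3333,interpolation=cv2.INTER_CUBIC)
cv2.imwrite("pics/tc.png",a);cv2.imwrite("pics/sc.png",b);print(a.shape,b.shape)
E
```

```text
(525, 800, 3) (507, 800, 3)
```

View pics/tc.png

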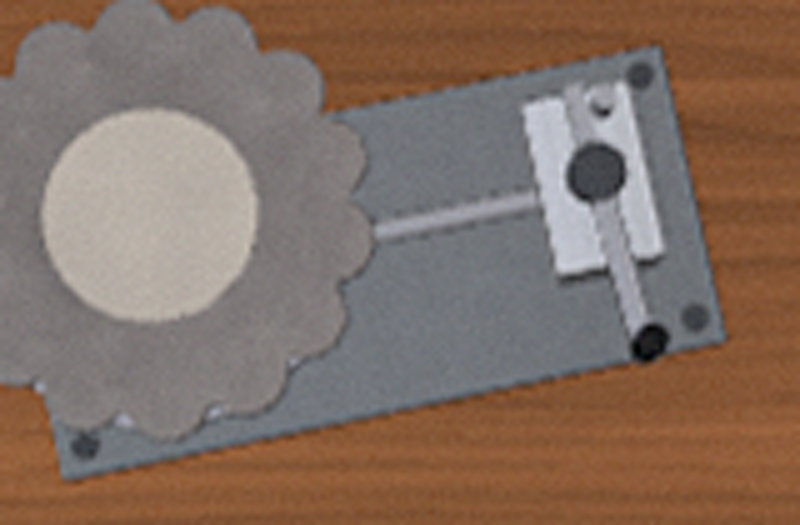

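View pics/sc.png

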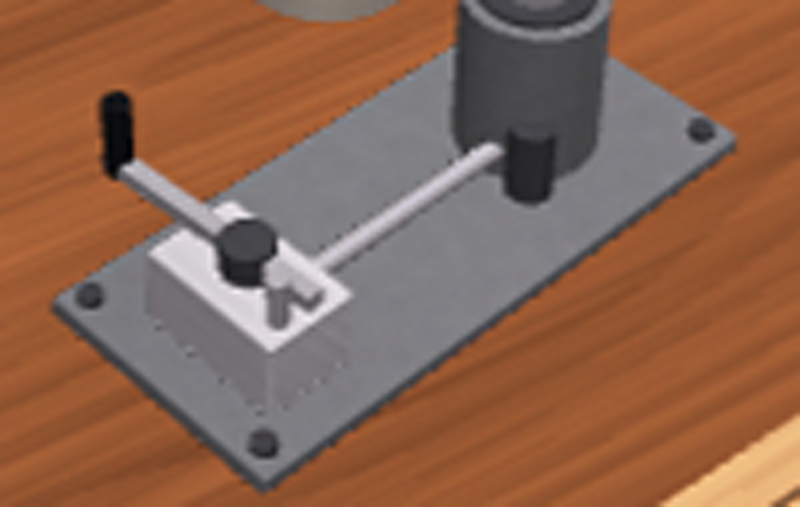

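Top crop: base corners are at (660,47), (725,340) and (66,478), grip top at (650,342), cap at (597,172). The pin is at (602,103), beside the tail. The scene crop shows the grip post from (116,98) to (118,172), with base corners at (52,303), (265,490) and (737,138). The plate on the lift is the 190 mm one, and the lever is free.

```bash
cat > h.py <<'E'
import numpy as np,pickle
from scipy.spatial.transform import Rotation as Ro
from scipy.optimize import least_squares
def proj(s,P):
    c=Ro.from_euler('xyz',s["attitude"],degrees=True).inv().apply(np.atleast_2d(P)-s["eye"])*[1,-1,-1]
    q=c@s["mtx"].T; return q[:,:2]/q[:,2:]
E
python3 - <<'E'
from h import *
T=pickle.load(open("top0.pkl","rb"));S=pickle.load(open("scene0.pkl","rb"))
t=lambda *p:np.array(p)/5+[220-.4,170-.4]
s=lambda *p:np.array(p)/5.3333+[265-.4,250-.4]
L=lambda q,P:Ro.from_euler('z',q[2]).apply(np.atleast_2d(P))+[q[0],q[1],0]
# lift: -y end is image right (world -y); lift +x -> away from the robot (world +x)
obsT=[((80,-175,12),t(660,47)),((-80,-175,12),t(725,340)),((-80,175,12),t(66,478))]
obsS=[((-80,-175,12),s(52,303)),((80,-175,12),s(265,490)),((80,175,12),s(737,138))]
gT=t(650,342);gS=s(116,98)
def res(q,usT=1,usS=1):
    o=[]
    for cam,ob,g,u in((T,obsT,gT,usT),(S,obsS,gS,usS)):
        o+=[u*(proj(cam,L(q,P))[0]-p) for P,p in ob]; o.append(u*(proj(cam,[q[3],q[4],114])[0]-g))
    return np.concatenate(o)
for w in((1,1),(1,0),(0,1)):
    f=least_squares(res,[600,0,.2,500,0],x_scale=[100,100,1,100,100],args=w); q=f.x
    g=Ro.from_euler('z',q[2]).inv().apply([q[3]-q[0],q[4]-q[1],0])
    print(q.round(3),np.degrees(q[2]),"grip in lift",g.round(1),np.abs(f.fun).max())
# cap pivot from T at z=84, and in lift frame
def ray(cam,p,z):
    f=least_squares(lambda v:proj(cam,[v[0],v[1],z])[0]-p,[600,0],x_scale=100);return f.x
for z in(80,90):
    print("cap T",z,ray(T,t(597,172),z),"S",ray(S,s(247,232),z))
E
```

```text
[ 6.25285e+02  3.20860e+01  1.94000e-01  5.67770e+02 -1.04452e+02] 11.088357239457714 grip in lift [ -82.7 -122.9    0. ] 1.6031382271172276
[ 6.23643e+02  3.25260e+01  1.90000e-01  5.66999e+02 -1.04433e+02] 10.870499281230892 grip in lift [ -81.5 -123.8    0. ] 1.050744615135244
[ 6.28081e+02  3.05370e+01  2.00000e-01  5.69646e+02 -1.04930e+02] 11.474000384544924 grip in lift [ -84.2 -121.1    0. ] 0.6283675576470955
cap T 80 [655.35807225 -83.66195493] S [652.67100324 -80.81450045]
cap T 90 [653.56157727 -82.92177045] S [661.41544353 -85.86086099]
```

{"api": "step_arm", "payload": {"targets": [[[150,215,0,0,0,-0.1],[306,435,0,0,0,-0.21],[306,435,0,0,0,-0.21],[306,435,0,0,0,-0.21],[306,435,0,0,0,-0.21],[306,435,0,0,0,-0.21],[306,435,0,0,0,-0.21],[306,435,0,0,0,-0.21],[306,435,0,0,0,-0.21],[306,435,0,0,0,-0.21],[306,435,0,0,0,-0.21],[306,435,0,0,0,-0.21]]], "fingers": 0, "newtons": 30}}

```text
time: 1.1
tool_pos: [550.2, -128.8, 252.9]
tcp_rot: [-180.0, 0.0, 13.9]
ft_force: [0.1, -0.6, -0.7]
finger_gap: 42.8
grip_force: 0.0
```

{"api": "step_arm", "payload": {"targets": [[[0,0,0,0,0,0],[0,0,0,0,0,0],[0,0,0,0,0,0]]]}}

```text
time: 1.35
tool_pos: [549.3, -130.7, 252.7]
tcp_rot: [-180.0, 0.1, 13.9]
ft_force: [-0.6, -0.5, 1.2]
finger_gap: 42.9
grip_force: 0.0
```

```bash
python3 - <<'E'
from bench import r, vision
import cv2,pickle
s=vision.snapshot("wrist"); cv2.imwrite("pics/w1.png",s["img"]); pickle.dump(s,open("w1.pkl","wb"))
a=r.sense();print(a["tool_pos"],a["tcp_rot"],s["eye"],s["attitude"],s["mtx"])
from h import *
# predicted pixels of the grip top/bottom, pivot
print(proj(s,[[568,-104.5,114],[568,-104.5,67],[655,-83,85]]))
E
```

```text
[ 549.11516301 -131.40871856  252.84772506] [-1.79994938e+02  5.72791330e-02  1.38338104e+01] [ 626.81624572 -109.67741389  375.11524453] [-1.83184602e+01  2.94854770e-02 -7.60972287e+01] [[352.54731108   0.         321.45372845]
 [  0.         352.54731108 238.40819964]
 [  0.           0.           1.        ]]
[[296.18806399 199.82304839]
 [299.85129722 188.57944859]
 [296.19219453  74.33231448]]
```

View pics/w1.png

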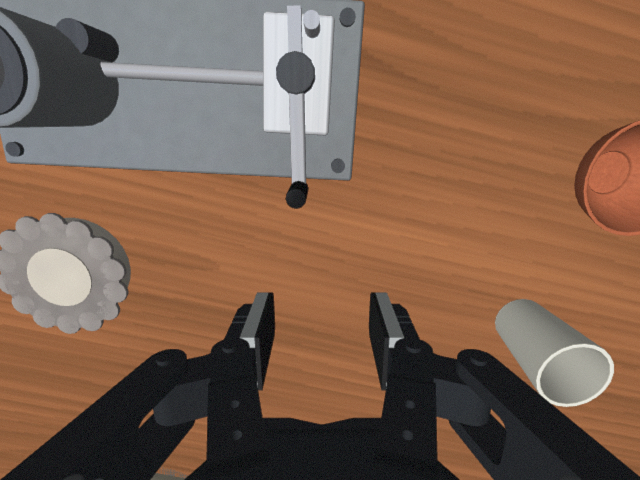

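The wrist view shows the post top at (296,197) and the cap at (295,72), within 3 px of prediction. The post is at about (570,-104), so I'll move over it and descend.

{"api": "step_arm", "payload": {"targets": [[[20.5,27,0,0,0,0],[20.5,27,-30,0,0,0],[20.5,27,-60,0,0,0],[20.5,27,-85,0,0,0],[20.5,27,-105,0,0,0],[20.5,27,-120,0,0,0],[20.5,27,-130,0,0,0],[20.5,27,-140,0,0,0],[20.5,27,-148,0,0,0],[20.5,27,-148,0,0,0],[20.5,27,-148,0,0,0]]]}}

```text
time: 2.32
tool_pos: [570.2, -104.2, 105.5]
tcp_rot: [180.0, -0.0, 13.8]
ft_force: [-0.3, -0.1, 0.1]
finger_gap: 42.4
grip_force: 0.0
```

```bash
python3 - <<'E'
from bench import r, vision
import cv2,pickle
s=vision.snapshot("wrist"); cv2.imwrite("pics/w2.png",s["img"])
print(r.sense()["tool_pos"],r.sense()["ft_force"])
from h import *
print(proj(s,[[570,-104,114]]))
E
```

```text
[ 570.60957409 -104.17596697  106.12891813] [0.40665427 0.12276919 0.90447022]
[[325.69975654 345.35142605]]
```

View pics/w2.png

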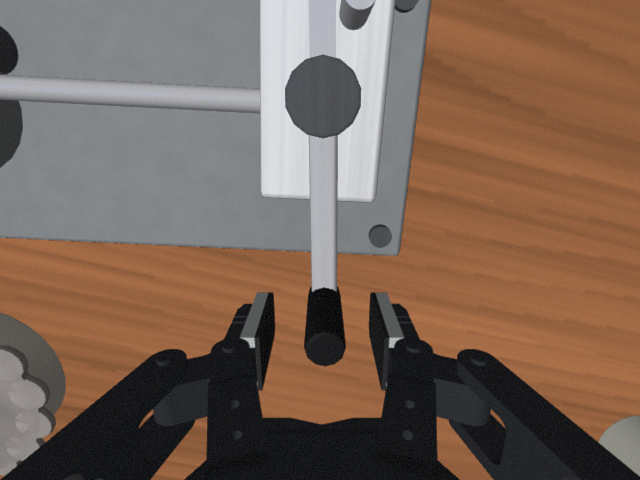

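The post top is at (324,347), midway between the pads, so I'll grip it.

{"api": "step_arm", "payload": {"targets": [[[0,0,0,0,0,0],[0,0,0,0,0,0],[0,0,0,0,0,0],[0,0,0,0,0,0],[0,0,0,0,0,0],[0,0,0,0,0,0]]], "fingers": 1, "newtons": 25}}

```text
time: 2.87
tool_pos: [570.8, -104.3, 106.3]
tcp_rot: [179.9, -0.1, 13.9]
ft_force: [-1.3, -2.2, 5.8]
finger_gap: 15.1
grip_force: 26.2
```

```bash
python3 - <<'E'
from h import *
# arc shifts about the pivot; lever dir at start 13.8 deg
R=90; a0=np.radians(13.8)
for d in np.arange(.05,.76,.05):
    g=-R*np.array([np.cos(a0+d)-np.cos(a0),np.sin(a0+d)-np.sin(a0)]); print(round(d,2),g.round(1))
E
```

```text
0.05 [ 1.2 -4.3]
0.1 [ 2.6 -8.6]
0.15 [  4.2 -12.8]
0.2 [  6.  -16.9]
0.25 [  8. -21.]
0.3 [ 10.2 -24.9]
0.35 [ 12.7 -28.7]
0.4 [ 15.3 -32.3]
0.45 [ 18.  -35.9]
0.5 [ 21.  -39.3]
0.55 [ 24.1 -42.5]
0.6 [ 27.4 -45.6]
0.65 [ 30.8 -48.5]
0.7 [ 34.4 -51.3]
0.75 [ 38.1 -53.8]
```

{"api": "step_arm", "payload": {"targets": [[[0.5,-2,0,0,0,0.02],[1.2,-4.3,0,0,0,0.05],[1.9,-6.4,0,0,0,0.075],[2.6,-8.6,0,0,0,0.1],[2.6,-8.6,0,0,0,0.1],[2.6,-8.6,0,0,0,0.1]]]}}

```text
time: 3.37
tool_pos: [573.4, -112.8, 106.4]
tcp_rot: [179.9, -0.1, 19.6]
ft_force: [-1.2, -1.3, 6.4]
finger_gap: 14.8
grip_force: 26.4
```

```bash
cat >> h.py <<'E'
import cv2
def shift(img):
    """plate's move in the scene image since the start, pixels (u,v); template tracking + ECC-free parabola peak"""
    ref=pickle.load(open("scene0.pkl","rb"))["img"]
    t=ref[184:222,330:406]; a=img[174:275,322:414]
    m=cv2.matchTemplate(a,t,cv2.TM_CCOEFF_NORMED); _,mx,_,(x,y)=cv2.minMaxLoc(m)
    d=0.
    if 0<y<m.shape[0]-1:
        l,c,h=m[y-1,x],m[y,x],m[y+1,x]; d=(l-h)/(2*(l-2*c+h))
    return x-8,y-10+d,mx
def sink(s):
    u,v,mx=shift(s["img"])
    B=np.array([612.,118,264])
    k=np.arange(0,101.); vv=proj(s,B-np.outer(k,[0,0,1]))[:,1]; vv-=vv[0]
    return float(np.interp(v,vv,k)),u,round(v,2),round(float(mx),3)
def look():
    from bench import r,vision
    for i in range(2):
        s=vision.snapshot("scene"); q=r.sense(); print("t",round(float(q["time"]),2),"sink mm",sink(s))
    print(q["tool_pos"].round(1),q["tcp_rot"].round(1),q["ft_force"].round(1))
E
python3 -c "from h import *;look()"
```

```text
t 3.42 sink mm (0.02122553055072653, 0, np.float32(0.01), 0.998)
t 3.47 sink mm (0.02849091350552407, 0, np.float32(0.01), 0.998)
[ 573.4 -112.8  106.4] [ 1.799e+02 -1.000e-01  1.960e+01] [-1.4 -2.4  5.6]
```

{"api": "step_arm", "payload": {"targets": [[[0.8,-2.1,0,0,0,0.025],[1.6,-4.2,0,0,0,0.05],[1.6,-4.2,0,0,0,0.05],[1.6,-4.2,0,0,0,0.05],[1.6,-4.2,0,0,0,0.05]]]}}

```text
time: 3.88
tool_pos: [575.0, -117.0, 106.3]
tcp_rot: [179.9, -0.1, 22.4]
ft_force: [-1.0, -2.0, 7.0]
finger_gap: 15.1
grip_force: 26.4
```

```bash
python3 -c "from h import *;look()"
```

```text
t 3.93 sink mm (0.052454466440573534, 0, np.float32(0.02), 0.998)
t 3.98 sink mm (0.0522197333033965, 0, np.float32(0.02), 0.998)
[ 575.  -116.9  106.4] [ 1.799e+02 -1.000e-01  2.240e+01] [-1.  -1.5  6.2]
```

{"api": "step_arm", "payload": {"targets": [[[0.9,-2.1,0,0,0,0.025],[1.8,-4.1,0,0,0,0.05],[1.8,-4.1,0,0,0,0.05],[1.8,-4.1,0,0,0,0.05],[1.8,-4.1,0,0,0,0.05]]]}}

```text
time: 4.4
tool_pos: [576.8, -121.0, 106.4]
tcp_rot: [179.9, -0.1, 25.3]
ft_force: [-0.3, -2.3, 6.0]
finger_gap: 15.3
grip_force: 26.4
```

```bash
python3 -c "from h import *;look()"
```

```text
t 4.45 sink mm (0.08585316950511993, 0, np.float32(0.03), 0.998)
t 4.5 sink mm (0.08202528213809135, 0, np.float32(0.03), 0.997)
[ 576.8 -121.   106.4] [ 1.799e+02 -1.000e-01  2.530e+01] [-1.4 -1.7  6.1]
```

{"api": "step_arm", "payload": {"targets": [[[1,-2.1,0,0,0,0.025],[2,-4,0,0,0,0.05],[2,-4,0,0,0,0.05],[2,-4,0,0,0,0.05],[2,-4,0,0,0,0.05]]]}}

```text
time: 4.92
tool_pos: [578.8, -125.1, 106.4]
tcp_rot: [179.9, -0.1, 28.2]
ft_force: [-0.6, -1.5, 6.0]
finger_gap: 15.3
grip_force: 26.4
```

```bash
python3 -c "from h import *;look()"
```

```text
t 4.97 sink mm (0.1221272528234631, 0, np.float32(0.04), 0.997)
t 5.02 sink mm (0.1187963556005953, 0, np.float32(0.04), 0.997)
[ 578.8 -125.   106.3] [ 1.799e+02 -1.000e-01  2.820e+01] [-0.9 -0.6  6.2]
```

{"api": "step_arm", "payload": {"targets": [[[1.1,-2,0,0,0,0.025],[2.2,-3.9,0,0,0,0.05],[2.2,-3.9,0,0,0,0.05],[2.2,-3.9,0,0,0,0.05],[2.2,-3.9,0,0,0,0.05]]]}}

```text
time: 5.43
tool_pos: [581.0, -128.9, 106.3]
tcp_rot: [179.9, -0.1, 31.0]
ft_force: [-1.5, -2.1, 6.5]
finger_gap: 15.1
grip_force: 26.4
```

```bash
python3 -c "from h import *;look()"
```

```text
t 5.48 sink mm (0.17041867382945516, 0, np.float32(0.06), 0.996)
t 5.53 sink mm (0.17378920408248966, 0, np.float32(0.06), 0.996)
[ 581.  -128.9  106.4] [ 1.799e+02 -1.000e-01  3.100e+01] [-0.6 -2.6  6.4]
```

{"api": "step_arm", "payload": {"targets": [[[1.2,-1.9,0,0,0,0.025],[2.4,-3.8,0,0,0,0.05],[2.4,-3.8,0,0,0,0.05],[2.4,-3.8,0,0,0,0.05],[2.4,-3.8,0,0,0,0.05]]]}}

```text
time: 5.95
tool_pos: [583.4, -132.7, 106.4]
tcp_rot: [179.9, -0.1, 33.9]
ft_force: [-1.1, -1.2, 6.6]
finger_gap: 15.0
grip_force: 26.4
```

```bash
python3 -c "from h import *;look()"
```

```text
t 6.0 sink mm (0.19748473347737702, 0, np.float32(0.07), 0.996)
t 6.05 sink mm (0.1968410742745002, 0, np.float32(0.07), 0.996)
[ 583.4 -132.7  106.4] [ 1.799e+02 -1.000e-01  3.390e+01] [-0.8 -1.6  6.9]
```

{"api": "step_arm", "payload": {"targets": [[[1.3,-1.8,0,0,0,0.025],[2.6,-3.6,0,0,0,0.05],[2.6,-3.6,0,0,0,0.05],[2.6,-3.6,0,0,0,0.05],[2.6,-3.6,0,0,0,0.05]]]}}

```text
time: 6.47
tool_pos: [586.0, -136.3, 106.4]
tcp_rot: [179.9, -0.0, 36.8]
ft_force: [-0.7, -1.4, 6.3]
finger_gap: 15.7
grip_force: 26.4
```

```bash
python3 -c "from h import *;look()"
```

```text
t 6.52 sink mm (2.011993035532737, 0, np.float32(0.67), 0.983)
t 6.57 sink mm (2.13105661254145, 0, np.float32(0.71), 0.985)
[ 586.  -136.3  106.4] [179.9  -0.   36.8] [-1.3 -1.7  6. ]
```

{"api": "step_arm", "payload": {"targets": [[[1.3,-1.8,0,0,0,0.025],[2.7,-3.6,0,0,0,0.05],[2.7,-3.6,0,0,0,0.05],[2.7,-3.6,0,0,0,0.05],[2.7,-3.6,0,0,0,0.05],[2.7,-3.6,0,0,0,0.05],[2.7,-3.6,0,0,0,0.05]]]}}

```text
time: 7.15
tool_pos: [588.7, -139.9, 106.4]
tcp_rot: [179.9, -0.1, 39.6]
ft_force: [-0.7, -0.9, 5.3]
finger_gap: 15.0
grip_force: 26.3
```

```bash
python3 -c "from h import *;look()"
```

```text
t 7.2 sink mm (13.605027772537673, 0, np.float32(4.5), 0.959)
t 7.25 sink mm (14.637203232925689, 0, np.float32(4.84), 0.976)
[ 588.8 -139.9  106.4] [ 1.799e+02 -1.000e-01  3.960e+01] [-1.  -0.5  5.3]
```

{"api": "step_arm", "payload": {"targets": [[[0,0,0,0,0,0],[0,0,0,0,0,0],[0,0,0,0,0,0],[0,0,0,0,0,0],[0,0,0,0,0,0],[0,0,0,0,0,0]]]}}

```text
time: 7.75
tool_pos: [588.7, -139.8, 106.3]
tcp_rot: [179.9, -0.1, 39.6]
ft_force: [-0.9, -2.0, 5.8]
finger_gap: 14.9
grip_force: 26.3
```

```bash
python3 -c "from h import *;look()"
```

```text
t 7.8 sink mm (24.81897000211629, -1, np.float32(8.16), 0.955)
t 7.85 sink mm (26.108534742168164, -1, np.float32(8.57), 0.943)
[ 588.7 -139.9  106.4] [ 1.799e+02 -1.000e-01  3.960e+01] [-1.2 -1.   6.5]
```

Sinking at about 19 mm/s, so I'll hold the lever here until it bottoms.

{"api": "step_arm", "payload": {"targets": [[[0,0,0,0,0,0],[0,0,0,0,0,0],[0,0,0,0,0,0],[0,0,0,0,0,0],[0,0,0,0,0,0],[0,0,0,0,0,0],[0,0,0,0,0,0],[0,0,0,0,0,0],[0,0,0,0,0,0],[0,0,0,0,0,0],[0,0,0,0,0,0],[0,0,0,0,0,0]]]}}

```text
time: 8.85
tool_pos: [588.8, -139.9, 106.4]
tcp_rot: [179.9, -0.1, 39.6]
ft_force: [0.1, -0.5, 6.0]
finger_gap: 14.8
grip_force: 26.3
```

{"api": "step_arm", "payload": {"targets": [[[0,0,0,0,0,0],[0,0,0,0,0,0],[0,0,0,0,0,0],[0,0,0,0,0,0],[0,0,0,0,0,0],[0,0,0,0,0,0],[0,0,0,0,0,0],[0,0,0,0,0,0],[0,0,0,0,0,0],[0,0,0,0,0,0],[0,0,0,0,0,0],[0,0,0,0,0,0]]]}}

```text
time: 9.85
tool_pos: [588.7, -139.9, 106.4]
tcp_rot: [179.9, -0.1, 39.6]
ft_force: [-0.5, -1.0, 6.3]
finger_gap: 15.1
grip_force: 26.3
```

```bash
python3 -c "from h import *;look()"
```

```text
t 9.9 sink mm (65.50100338795035, -1, np.float32(21.06), 0.861)
t 9.95 sink mm (66.27084517790628, -1, np.float32(21.3), 0.854)
[ 588.7 -139.9  106.4] [ 1.799e+02 -1.000e-01  3.960e+01] [ 0.  -0.1  5.7]
```

{"api": "step_arm", "payload": {"targets": [[[0,0,0,0,0,0],[0,0,0,0,0,0],[0,0,0,0,0,0],[0,0,0,0,0,0],[0,0,0,0,0,0],[0,0,0,0,0,0],[0,0,0,0,0,0],[0,0,0,0,0,0],[0,0,0,0,0,0],[0,0,0,0,0,0],[0,0,0,0,0,0],[0,0,0,0,0,0]]]}}

```text
time: 10.95
tool_pos: [588.8, -139.9, 106.4]
tcp_rot: [179.9, -0.1, 39.6]
ft_force: [-0.4, -1.6, 6.3]
finger_gap: 15.1
grip_force: 26.3
```

{"api": "step_arm", "payload": {"targets": [[[0,0,0,0,0,0],[0,0,0,0,0,0],[0,0,0,0,0,0],[0,0,0,0,0,0],[0,0,0,0,0,0],[0,0,0,0,0,0],[0,0,0,0,0,0],[0,0,0,0,0,0],[0,0,0,0,0,0],[0,0,0,0,0,0],[0,0,0,0,0,0],[0,0,0,0,0,0]]]}}

```text
time: 11.95
tool_pos: [588.7, -139.9, 106.3]
tcp_rot: [179.9, -0.1, 39.6]
ft_force: [-0.5, -1.1, 6.7]
finger_gap: 15.3
grip_force: 26.3
```

```bash
python3 -c "from h import *;look()"
```

```text
t 12.0 sink mm (77.41119733532283, -2, np.float32(24.73), 0.844)
t 12.05 sink mm (77.4068371733465, -2, np.float32(24.73), 0.843)
[ 588.8 -139.9  106.4] [ 1.799e+02 -1.000e-01  3.960e+01] [-0.5 -1.8  6.4]
```

{"api": "step_arm", "payload": {"targets": [[[0,0,0,0,0,0],[0,0,0,0,0,0],[0,0,0,0,0,0],[0,0,0,0,0,0],[0,0,0,0,0,0],[0,0,0,0,0,0],[0,0,0,0,0,0],[0,0,0,0,0,0],[0,0,0,0,0,0],[0,0,0,0,0,0],[0,0,0,0,0,0],[0,0,0,0,0,0]]]}}

```text
time: 13.05
tool_pos: [588.8, -139.9, 106.3]
tcp_rot: [179.9, -0.1, 39.6]
ft_force: [-0.9, -0.1, 5.8]
finger_gap: 14.8
grip_force: 26.3
```

```bash
python3 - <<'E'
from h import *
look()
from bench import vision
s=vision.snapshot("scene");cv2.imwrite("pics/s3.png",cv2.resize(s["img"][170:345,225:425],None,fx=3.4,fy=3.4))
R=90;a0=np.radians(13.8)
f=lambda d:-R*np.array([np.cos(a0+d),np.sin(a0+d)])
for d in(.4,.35,.3,.25,.2,.15,.1,.05,0,-.05,-.1): print(d,(f(d)-f(.45)).round(1),round(d-.45,2), "tangent shut",(np.array([-np.sin(a0+d),np.cos(a0+d)])).round(2))
E
```

```text
t 13.1 sink mm (77.40722958792438, -2, np.float32(24.73), 0.844)
t 13.15 sink mm (77.40311234925815, -2, np.float32(24.73), 0.843)
[ 588.8 -139.9  106.4] [ 1.799e+02 -1.000e-01  3.960e+01] [-0.9 -1.6  6.3]
0.4 [-2.8  3.5] -0.05 tangent shut [-0.6  0.8]
0.35 [-5.4  7.2] -0.1 tangent shut [-0.56  0.83]
0.3 [-7.8 11. ] -0.15 tangent shut [-0.51  0.86]
0.25 [-10.   14.9] -0.2 tangent shut [-0.47  0.88]
0.2 [-12.   18.9] -0.25 tangent shut [-0.43  0.9 ]
0.15 [-13.8  23.1] -0.3 tangent shut [-0.38  0.92]
0.1 [-15.5  27.3] -0.35 tangent shut [-0.33  0.94]
0.05 [-16.9  31.5] -0.4 tangent shut [-0.29  0.96]
0 [-18.   35.9] -0.45 tangent shut [-0.24  0.97]
-0.05 [-19.   40.3] -0.5 tangent shut [-0.19  0.98]
-0.1 [-19.7  44.7] -0.55 tangent shut [-0.14  0.99]
```

View pics/s3.png

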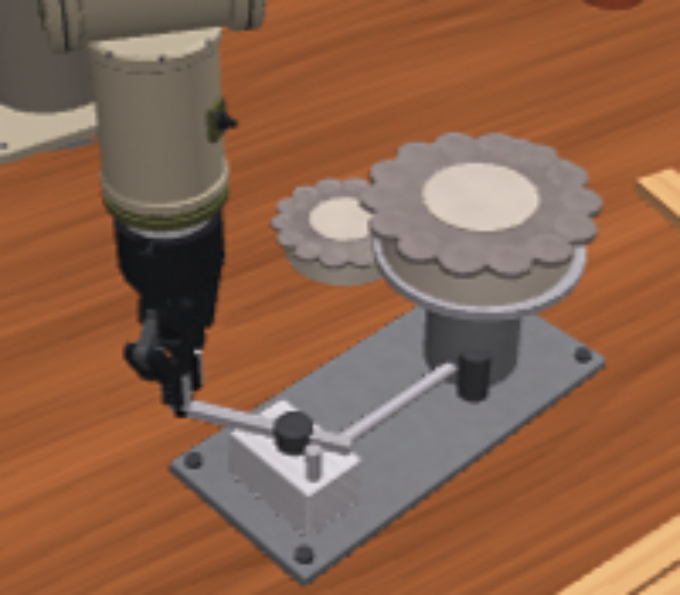

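The crop shows the platen at the bottom, still for over 1 s, with the plate upright and centred. The lever is open and held by the gripper. Now I'll turn it back to where it started.

{"api": "step_arm", "payload": {"targets": [[[-2.8,3.5,0,0,0,-0.05],[-5.4,7.2,0,0,0,-0.1],[-7.8,11,0,0,0,-0.15],[-10,14.9,0,0,0,-0.2],[-12,18.9,0,0,0,-0.25],[-13.8,23.1,0,0,0,-0.3],[-15.5,27.3,0,0,0,-0.35],[-16.3,29.4,0,0,0,-0.375],[-16.9,31.5,0,0,0,-0.4],[-17.5,33.5,0,0,0,-0.425],[-17.8,34.9,0,0,0,-0.44],[-17.8,34.9,0,0,0,-0.44]]]}}

```text
time: 14.2
tool_pos: [571.2, -105.4, 106.4]
tcp_rot: [179.9, -0.1, 14.4]
ft_force: [0.7, -4.1, 5.1]
finger_gap: 15.1
grip_force: 26.3
```

```bash
cat >> h.py <<'E'
def force():
    from bench import r,vision
    F=[]
    for i in range(6):
        vision.snapshot("wrist"); q=r.sense(); F.append(q["ft_force"])
    F=np.array(F); y=np.radians(q["tcp_rot"][2]); t=np.array([-np.sin(y),np.cos(y),0])
    print(round(float(q["time"]),2),q["tool_pos"].round(2),q["tcp_rot"].round(2),"F",F.mean(0).round(2),"closing push",-(F@t).mean().round(2),"sd",(F@t).std().round(2))
E
python3 -c "from h import *;force()"
```

```text
14.5 [ 571.16 -105.44  106.37] [ 1.799e+02 -1.100e-01  1.445e+01] F [ 0.74 -4.27  5.93] closing push 4.32 sd 0.35
```

{"api": "step_arm", "payload": {"targets": [[[-0.1,0.5,0,0,0,-0.006],[-0.2,1,0,0,0,-0.011],[-0.3,1.4,0,0,0,-0.016],[-0.3,1.4,0,0,0,-0.016],[-0.3,1.4,0,0,0,-0.016]]]}}

```text
time: 14.92
tool_pos: [570.8, -104.2, 106.4]
tcp_rot: [179.9, -0.1, 13.5]
ft_force: [0.1, -5.8, 5.9]
finger_gap: 15.1
grip_force: 26.4
```

```bash
python3 -c "from h import *;force()"
```

```text
15.22 [ 570.84 -104.23  106.35] [ 1.7989e+02 -1.0000e-01  1.3530e+01] F [ 1.   -5.13  5.99] closing push 5.22 sd 0.4
```

{"api": "step_arm", "payload": {"targets": [[[-0.1,0.5,0,0,0,-0.006],[-0.2,1,0,0,0,-0.011],[-0.3,1.4,0,0,0,-0.016],[-0.3,1.4,0,0,0,-0.016],[-0.3,1.4,0,0,0,-0.016]]]}}

```text
time: 15.63
tool_pos: [570.5, -102.9, 106.4]
tcp_rot: [179.9, -0.1, 12.6]
ft_force: [0.7, -6.1, 6.5]
finger_gap: 15.4
grip_force: 26.4
```

```bash
python3 -c "from h import *;force()"
```

```text
15.93 [ 570.52 -102.88  106.35] [ 1.7989e+02 -1.0000e-01  1.2610e+01] F [ 0.84 -5.39  5.89] closing push 5.44 sd 0.31
```

{"api": "step_arm", "payload": {"targets": [[[-0.1,0.5,0,0,0,-0.006],[-0.2,1,0,0,0,-0.011],[-0.3,1.4,0,0,0,-0.016],[-0.3,1.4,0,0,0,-0.016],[-0.3,1.4,0,0,0,-0.016]]]}}

```text
time: 16.35
tool_pos: [570.2, -101.5, 106.3]
tcp_rot: [179.9, -0.1, 11.7]
ft_force: [0.4, -5.3, 5.6]
finger_gap: 15.5
grip_force: 26.4
```

```bash
python3 -c "from h import *;force()"
```

```text
16.65 [ 570.2  -101.47  106.35] [ 1.7989e+02 -1.0000e-01  1.1690e+01] F [ 0.94 -5.49  6.06] closing push 5.57 sd 0.65
```

{"api": "step_arm", "payload": {"targets": [[[-0.1,0.5,0,0,0,-0.006],[-0.2,1,0,0,0,-0.011],[-0.2,1.4,0,0,0,-0.016],[-0.2,1.4,0,0,0,-0.016],[-0.2,1.4,0,0,0,-0.016]]]}}

```text
time: 17.07
tool_pos: [569.9, -100.1, 106.3]
tcp_rot: [179.9, -0.1, 10.8]
ft_force: [0.5, -5.2, 6.0]
finger_gap: 15.4
grip_force: 26.5
```

```bash
python3 -c "from h import *;force()"
```

```text
17.37 [ 569.94 -100.11  106.36] [ 1.7989e+02 -9.0000e-02  1.0780e+01] F [ 0.32 -5.31  6.32] closing push 5.28 sd 0.5
```

{"api": "step_arm", "payload": {"targets": [[[-0.1,0.5,0,0,0,-0.006],[-0.2,1,0,0,0,-0.011],[-0.2,1.4,0,0,0,-0.016],[-0.2,1.4,0,0,0,-0.016],[-0.2,1.4,0,0,0,-0.016]]]}}

```text
time: 17.78
tool_pos: [569.8, -99.1, 106.4]
tcp_rot: [179.9, -0.1, 9.9]
ft_force: [0.4, -6.8, 5.2]
finger_gap: 15.5
grip_force: 26.4
```

```bash
python3 -c "from h import *;force()"
```

```text
18.08 [569.79 -99.12 106.38] [ 1.7985e+02 -1.0000e-01  9.8600e+00] F [ 0.52 -7.29  5.81] closing push 7.27 sd 0.32
```

Contact with the pin (the push is rising). I'll press on in small steps.

{"api": "step_arm", "payload": {"targets": [[[-0.1,0.4,0,0,0,-0.003],[-0.1,0.8,0,0,0,-0.006],[-0.1,0.8,0,0,0,-0.006],[-0.1,0.8,0,0,0,-0.006]]]}}

```text
time: 18.42
tool_pos: [569.7, -98.7, 106.4]
tcp_rot: [179.8, -0.1, 9.5]
ft_force: [0.8, -8.6, 4.8]
finger_gap: 14.8
grip_force: 26.4
```

```bash
python3 -c "from h import *;force()"
```

```text
18.72 [569.73 -98.71 106.39] [ 1.7982e+02 -1.0000e-01  9.5100e+00] F [ 0.64 -9.57  5.44] closing push 9.55 sd 0.58
```

{"api": "step_arm", "payload": {"targets": [[[-0.1,0.4,0,0,0,-0.003],[-0.1,0.9,0,0,0,-0.006],[-0.1,0.9,0,0,0,-0.006],[-0.1,0.9,0,0,0,-0.006],[-0.1,0.9,0,0,0,-0.006]]]}}

```text
time: 19.13
tool_pos: [569.7, -98.3, 106.4]
tcp_rot: [179.8, -0.1, 9.2]
ft_force: [1.4, -10.8, 4.7]
finger_gap: 15.4
grip_force: 26.4
```

```bash
python3 -c "from h import *;force()"
```

```text
19.43 [569.65 -98.25 106.39] [ 1.7978e+02 -1.0000e-01  9.1600e+00] F [  1.   -11.28   4.36] closing push 11.29 sd 0.61
```

{"api": "step_arm", "payload": {"targets": [[[0,0.3,0,0,0,0],[-0.1,0.6,0,0,0,0],[-0.1,0.6,0,0,0,0],[-0.1,0.6,0,0,0,0],[-0.1,0.6,0,0,0,0]]]}}

```text
time: 19.85
tool_pos: [569.6, -98.0, 106.4]
tcp_rot: [179.7, -0.1, 9.1]
ft_force: [1.4, -12.7, 3.2]
finger_gap: 15.1
grip_force: 26.4
```

```bash
python3 -c "from h import *;force()"
```

```text
20.15 [569.6  -98.05 106.4 ] [ 1.7975e+02 -1.0000e-01  9.1400e+00] F [  1.56 -13.66   3.84] closing push 13.74 sd 0.32
```

The push is steady at 13.7 N (about 12–14 N at the grip). I'll ease off and let go.

{"api": "step_arm", "payload": {"targets": [[[0.1,-0.8,0,0,0,0],[0.2,-1.5,0,0,0,0],[0.2,-1.5,0,0,0,0]]]}}

```text
time: 20.4
tool_pos: [569.6, -98.3, 106.4]
tcp_rot: [179.9, -0.1, 9.2]
ft_force: [-0.2, -7.0, 5.9]
finger_gap: 15.1
grip_force: 26.5
```

{"api": "step_arm", "payload": {"targets": [[[0,0,0,0,0,0],[0,0,0,0,0,0],[0,0,0,0,0,0],[0,0,0,0,0,0],[0,0,0,0,0,0],[0,0,0,0,0,0]]], "fingers": 0}}

```text
time: 20.9
tool_pos: [568.6, -96.6, 105.0]
tcp_rot: [-180.0, 0.0, 9.2]
ft_force: [-0.5, 0.3, 0.2]
finger_gap: 42.4
grip_force: 0.0
```

{"api": "step_arm", "payload": {"targets": [[[0,0,10,0,0,0],[0,0,30,0,0,0],[0,0,55,0,0,0],[0,0,80,0,0,0],[0,0,105,0,0,0],[0,0,125,0,0,0],[0,0,140,0,0,0],[0,0,140,0,0,0],[0,0,140,0,0,0]]]}}

```text
time: 21.65
tool_pos: [569.5, -97.1, 246.8]
tcp_rot: [179.9, -0.1, 9.2]
ft_force: [-0.1, -0.9, 0.1]
finger_gap: 42.7
grip_force: 0.0
```

```bash
python3 - <<'E'
from h import *
look()
from bench import vision
w=vision.snapshot("wrist");s=vision.snapshot("scene")
p=np.hstack([cv2.resize(w["img"][:240,100:500],(440,264)),cv2.resize(s["img"][170:345,225:425],(302,264))])
cv2.imwrite("pics/f.png",p)
E
```

```text
t 21.7 sink mm (77.41080492074497, -2, np.float32(24.73), 0.844)
t 21.75 sink mm (77.41096686961836, -2, np.float32(24.73), 0.843)
[568.3 -96.8 244.2] [-1.8e+02  1.0e-01  9.2e+00] [ 0.1  0.1 -0.6]
```

View pics/f.png

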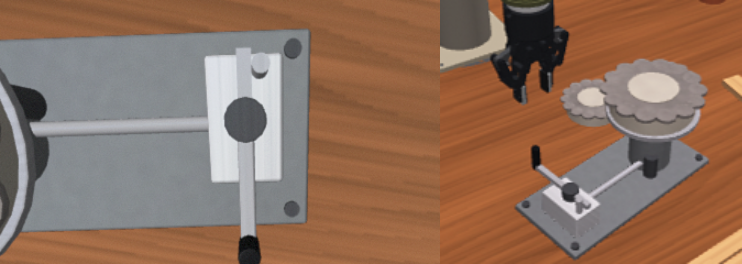

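The lever's tail touches the pin (260,65), the gripper is clear, and the plate is down and upright. I'll hand it in.

```bash
python3 -c "from bench import r;print(r.hand_in())"
```

```text
the job is handed in; nothing more can be done
None
```

The job is handed in: the platen sank at about 19 mm/s to the bottom with the plate upright, the lever was pressed home at about 13.7 N measured at the wrist and then released, and only the lever was touched; no verdict came back.

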